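# Lock the service panel of a relay unit

### The arm

A 6-joint arm with a two-finger parallel gripper is mounted at the origin on a cart in front of the work surface, level with it; the furniture and walls round the work are solid. World frame = base frame: x ahead of the robot, y to its left, z up, the work surface at z = 0. Lengths are in m, angles in rad, forces in N, time in s.
With the tool pointing down it reaches from about 0.25 to 0.8 m from the base axis. Payload 8.5 kg.
Tool frame: the origin (TCP) lies between the finger pads; the fingertips stand 8 mm ahead of it and the grasp point (between the pads) lies 11 mm behind it; z points along the fingers, y is the line along which they close (so a half turn about z gives the same grasp; the last joint's range is limited). The gripper opens to 85 mm and grips with 20 to 120 N. Pads are 22 mm wide; open, the fingers measure 114 mm over their backs; the gripper's body (76 mm by 85 mm) begins 54 mm behind the grasp point. The pads swing forward as they close: fully open they stand 13 mm farther back than shut.
Start: joints at [1.218, 0.238, -0.013, 1.319, 0, 1.571], TCP at [0.181, 0.493, 0.239] pointing down, gripper open.
Joint ranges: [-2.66, 2.66], [-1.03, 1.9], [-1.14, 1.46], [-1.82, 2.27], [-1.45, 1.34], [-3.14, 3.14]. Speed limits (rad/s): [2.22, 2.22, 2.79, 3.14, 3.14, 3.14].

### API

Orientations are given as a rotation vector (axis times angle).
In Python, from bench import status, optics, ticket gives the robot as it stands.
- The arm moves only by the tool arm_command, never from a script. Its argument "moves" is a list of rows, each an object of numbers: "tx", "ty", "tz": the shift along the tool's x, y, z as a fraction of full scale; "spin": the turn about the tool's z as a fraction of full scale; "fingers": the opening, from 0 (shut) to 1 (fully open). In form: [{"tx": .., "ty": .., "tz": .., "spin": .., "fingers": ..}, ...]. A call has exactly 8 rows; each row is the pose to reach, as a shift and turn from the pose commanded when the call began, along the tool's axes at that moment, turning the shorter way round; what a row does not reach only later rows make up. Full scale, the value 1, is 0.1 m for a shift and 360 degrees for a turn. A row lasts 1/12 s, in which the tool goes at most 41.7 mm and 7.16 degrees, less where a joint would pass 70% of its speed; a pose out of reach is approached as far as the arm can. A call with a number of a shift or a turn outside -1 to 1 is refused whole. A call with a gripper value outside its range is refused whole. The fingers move at their own pace and stop on an object; "squeeze" is the grip in N (left out, the last holds). Time passes only in rows, so rows that repeat a pose let the fingers close, or fill a call up. It gives the time, the measured TCP pose, the force, the opening and the grip force at its end, in the units of the state.
- status.get_obs(): the state, without advancing time (a new reading comes with each control period).
- optics.camera(name): name is "scene" or "top" or "wrist"; returns a dict with "image" (480x640x3 uint8, red, green, blue), "fx", "fy", "cx", "cy" (pixels), "xyz" and "rotation" of the camera in the world; the wrist camera has in their place "hand_eye" (4x4, takes a point from camera to tool coordinates, whose origin is the TCP and whose axes are the flange's). Camera axes: x right, y up, looking along -z (the intrinsics and any distortion apply to the point x, -y, -z); pixel columns grow to the right and rows downward; lengths in m; the calibration is good to about 2 mm. The wrist camera is an equidistant fisheye: a pixel r from the principal point sees the ray r / f radians off the axis. A picture is of the moment at which its call begins: read the wrist's pose just before it. There is no depth.
- ticket.finish_job(): hands the job in; it is judged then, once.
The state is a dict: "time": time; "q": joint angles; "qd": joint speeds; "tau": joint torques, N m; "tcp_pos": TCP position; "eef_rot": TCP orientation; "contact_force": force on the tool from outside, world axes, zero at the start; "torque": the same for the moment, N m; "grip_width": opening from 0.0 (shut) to 1.0 (fully open); "gripper_force": force on a finger pad.
Only numpy, scipy, OpenCV 4.12 (cv2) and the standard library are available. Lean on these libraries where they do the work, as an engineer would, in place of code of your own. Each camera call takes 0.05 s, during which the arm holds its last target. There are 200 camera calls.

### The job

Shut the sprung service panel on top of the grey relay unit and lock it with its two slotted quarter-turn fasteners: set a fingertip in each slot, press until the panel is fully down, and turn the slot a full quarter turn clockwise, so that it runs front to back, before letting go. Use the fingers only, do not lift the panel, and leave the screwdriver, vials, weight and crucible beside the unit where they are.

Things in the scene. Friction and masses are not known exactly. Their poses are not given: they have to be found in the camera images.
- unit: grey metal relay unit (low box), 170 mm front to back, 270 wide, 75 high to its rim, fixed. Origin at the centre of its underside, x to its back (hinge side), y to its left, z up. An aluminium panel covers its top. Panel shut: fastener axes 35 mm in front of the centre and 68 mm left and right of it. Hinge line 80 mm behind the centre, 79 mm above the worktop
- panel (a joint): opening angle of the service panel in rad about the hinge along its back edge: 0 shut. Springs hold it ajar at about 0.15; about 6 N down on a fastener shuts it; it springs up again if let go while no fastener is locked. A soft gasket lets it be pressed a little below 0, to a hard stop at -0.025 (3 mm lower at the fasteners)
- panel_front (a point): middle of the panel's front edge on its upper face (plate 4 mm thick); 165 mm from the hinge, 82 mm above the worktop when shut
- left_slot (a point): left fastener: steel disc 76 mm across on the panel's front part, with one straight slot right across its middle, 28 mm wide, 14 mm deep, open at both ends, dark floor between two D-shaped cheeks. Point: centre of the slot's floor, on the turning axis; z up along that axis, y along the slot, turning with it. 85 mm above the worktop with the panel shut, about 102 mm ajar
- left_cam (a joint): turn of the left fastener in rad, clockwise seen from above: 0 open, slot parallel to the panel's front edge; 1.57 locked, slot front to back. Stops -0.08 and 1.65; starts 0 to 0.4; stays where left (friction 0.06 N m, hooked up to 0.15). From 0.6 on its hidden tongue reaches the housing's front rim: under it if the panel is pressed to 0.01 or less, else on top or against it
- right_slot (a point): right fastener: steel disc 76 mm across on the panel's front part, with one straight slot right across its middle, 28 mm wide, 14 mm deep, open at both ends, dark floor between two D-shaped cheeks. Point: centre of the slot's floor, on the turning axis; z up along that axis, y along the slot, turning with it. 85 mm above the worktop with the panel shut, about 102 mm ajar
- right_cam (a joint): turn of the right fastener in rad, clockwise seen from above: 0 open, slot parallel to the panel's front edge; 1.57 locked, slot front to back. Stops -0.08 and 1.65; starts 0 to 0.4; stays where left (friction 0.06 N m, hooked up to 0.15). From 0.6 on its hidden tongue reaches the housing's front rim: under it if the panel is pressed to 0.01 or less, else on top or against it
- screwdriver: screwdriver with an orange handle, 17x167x18 mm, lying on the worktop beside the unit; a bystander. Origin under its middle, long axis its y
- weight_200: brass-coloured calibration weight with a knob, 29 mm wide, 46 mm high, standing left of the unit; a bystander. Origin at the centre of its underside
- crucible: white porcelain crucible, 40 mm wide, 35 mm high, standing left of the unit; a bystander. Origin at the centre of its underside
- vial_short: small capped sample vial, 21 mm wide, 46 mm high, standing right of the unit; a bystander. Origin at the centre of its underside
- vial_tall: larger capped sample vial, 24 mm wide, 55 mm high, standing right of the unit; a bystander. Origin at the centre of its underside

How it is judged:
On the way, in this order (a step that is already met when the one before it is completed fails the run):
1. the panel is pressed shut (value of joint panel below 0.035 rad), for 0.1 s.
2. one fastener is locked with the panel shut (value of joint panel below 0.035 rad and value of joint any of left_cam, right_cam above 1.35 rad), for 0.2 s.
3. both fasteners are locked with the panel shut (value of joint panel below 0.035 rad and value of joint each of left_cam, right_cam above 1.35 rad), for 0.2 s.
At the end, for the whole second after the job is handed in: Both fasteners stand at 1.35 rad or more (1.57 is a quarter turn), the panel is at rest within 0.035 rad of shut (6 mm at its front edge), held by the fasteners alone, and each bystander is within 30 mm of where it stood (all of step 3 and velocity of joint panel below 0.05 rad/s and distance of each of screwdriver, weight_200, crucible, vial_short, vial_tall from where it was at the start of the episode below 0.03 m); the robot touches nothing.
It fails at once if the panel is lifted open beyond 0.35 rad (value of joint panel above 0.35 rad).
It fails at once if the screwdriver, a vial, the weight or the crucible is moved more than 30 mm or lifted (distance of any of screwdriver, weight_200, crucible, vial_short, vial_tall from where it was at the start of the episode above 0.03 m or height (world z) of any of screwdriver, weight_200, crucible, vial_short, vial_tall above 0.02 m).
It also fails if it takes over 56 s, if anything falls off the work surface, if the arm or the gripper's body presses on something with over 40 N, if the wrist force passes 120 N, or if a joint passes its speed limit or range.

## Working session

There is one attempt and no reset: what is moved stays moved. The work goes in short steps, Python scripts to look and compute and a tool call to move; the robot and the scene stay as the last step left them, time stands still between calls to the robot, and variables do not carry over. Pictures are saved under pics/ and viewed, at most 12 in all, crops included, and the job is handed in when it is done.

Besides the shell and the picture viewer there is one more tool, called after "Emit:" in YAML: its name, and indented under it one key for each argument. arm_command: Moves the arm, as the interface text tells. Shift numbers are shares of 0.1 m and turn numbers shares of 360 degrees, none past 1 either way. Its arguments: {"type":"object","properties":{"moves":{"type":"array"},"squeeze":{"type":"number"}},"required":["moves"]}

```bash
mkdir -p pics
python3 - <<'E'
from bench import status, optics
import cv2, numpy as np
o=status.get_obs(); print({k:np.round(v,3).tolist() for k,v in o.items()})
for n in ("top","scene","wrist"):
    c=optics.camera(n); cv2.imwrite(f"pics/{n}0.png",c["image"][:,:,::-1])
    print(n,{k:np.round(v,4).tolist() for k,v in c.items() if k!="image"})
E
```

```text
{'time': 0.0, 'q': [1.218, 0.239, -0.014, 1.319, -0.0, 1.571], 'qd': [0.001, -0.0, 0.0, -0.0, -0.0, 0.0], 'tau': [0.0, -53.878, 34.644, 0.018, -0.0, -0.0], 'tcp_pos': [0.181, 0.492, 0.239], 'eef_rot': [-0.551, -3.093, 0.002], 'contact_force': [-0.714, 0.748, 0.004], 'torque': [-0.022, -0.037, 0.03], 'gripper_force': 0.0, 'grip_width': 1.001}
top {'fx': 561.5465, 'fy': 561.5465, 'cx': 319.1668, 'cy': 248.4008, 'xyz': [0.3551, 0.1037, 0.9909], 'rotation': [0.1776, -0.12, -1.5656]}
scene {'fx': 521.7058, 'fy': 521.7058, 'cx': 321.206, 'cy': 243.8269, 'xyz': [-0.0934, -0.1536, 0.6072], 'rotation': [0.8112, -0.5182, -1.0999]}
wrist {'fx': 371.6483, 'fy': 371.6483, 'cx': 318.7237, 'cy': 242.3182, 'hand_eye': [[-0.0, 0.9534, 0.3017, 0.0766], [1.0, 0.0001, -0.0003, -0.0006], [-0.0003, 0.3017, -0.9534, -0.1342], [0.0, 0.0, 0.0, 1.0]]}
```

View pics/top0.png

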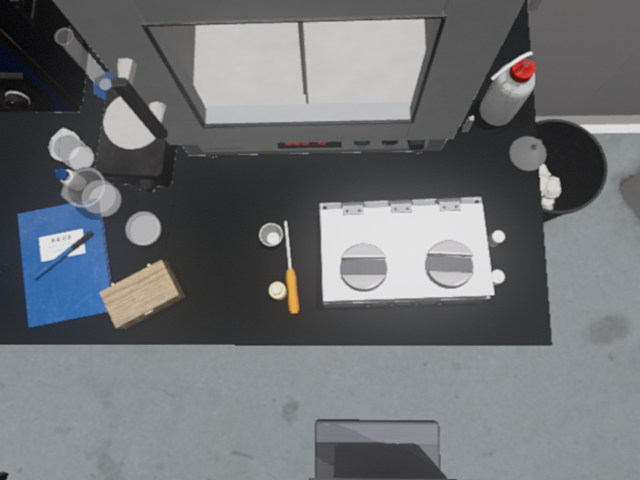

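View pics/scene0.png

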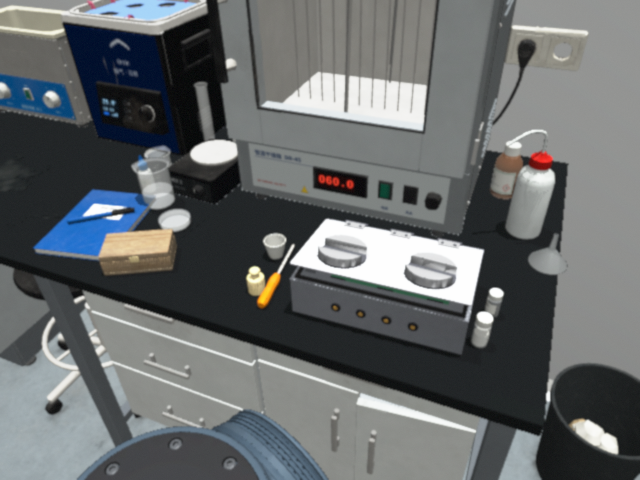

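```bash
cat > h.py <<'E'
from bench import status, optics
import cv2, numpy as np
from scipy.spatial.transform import Rotation as R
def proj(c,P,o=None):
    P=np.atleast_2d(P)
    if "hand_eye" in c:
        Rt=R.from_rotvec(o["eef_rot"]).as_matrix(); H=np.array(c["hand_eye"])
        p=((P-o["tcp_pos"])@Rt-H[:3,3])@H[:3,:3]
        r=np.hypot(p[:,0],p[:,1]); s=np.arctan2(r,-p[:,2])/r
        return np.c_[c["cx"]+c["fx"]*s*p[:,0],c["cy"]-c["fy"]*s*p[:,1]]
    p=(P-c["xyz"])@R.from_rotvec(c["rotation"]).as_matrix()
    return np.c_[c["cx"]-c["fx"]*p[:,0]/p[:,2],c["cy"]+c["fy"]*p[:,1]/p[:,2]]
def unit(v,a,pts):  # v: x,y,yaw ; a panel angle; pts: (dist from hinge fwd, y, height rel. hinge)
    pts=np.array(pts,float); d,y,h=pts.T
    X=-(d*np.cos(a)+h*np.sin(a)*0) + h*np.sin(a)+0.080; Z=0.079+d*np.sin(a)+h*np.cos(a)
    c,s=np.cos(v[2]),np.sin(v[2])
    return np.c_[v[0]+c*X-s*y,v[1]+s*X+c*y,Z]
SL=lambda h=.006:[(.115,.068,h),(.115,-.068,h)]
E
python3 - <<'E'
from h import *
from scipy.optimize import least_squares
c=optics.camera("top"); im=c["image"]
# discs' upper rims (floor+14mm), panel front corners as read
obs=np.array([(364,267),(450,263.5),(322,303),(493,295)],float)
pts=SL(.020)+[(.165,.135,.003),(.165,-.135,.003)]
f=lambda v:(proj(c,unit(v,.15,pts))-obs).ravel()
r=least_squares(f,[.35,0,0]); print(r.x,r.fun.round(1)); print(unit(r.x,.15,SL()))
cv2.imwrite("pics/topz.png",cv2.resize(im[180:320,300:510],None,fx=3.8,fy=3.8,interpolation=cv2.INTER_CUBIC)[:,:,::-1])
E
```

```text
[0.52618771 0.00070265 0.04299999] [-1.1  0.2 -0.2 -0.2 -0.2 -0.3  1.5  0.2]
[[ 0.4904829   0.06722931  0.10211801]
 [ 0.4963291  -0.06864498  0.10211801]]
```

View pics/topz.png

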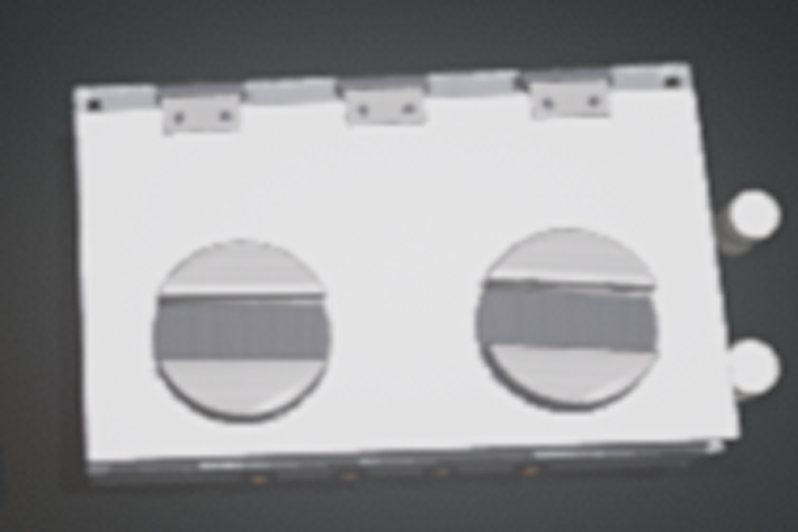

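```bash
cat >> h.py <<'E'
def go(o,P,slot):  # shift in units of 0.1m and spin to put tool y along slot angle (world yaw of slot), either way
    Rt=R.from_rotvec(o["eef_rot"]).as_matrix()
    d=(np.array(P)-o["tcp_pos"])@Rt/.1
    ty=np.arctan2(Rt[1,1],Rt[0,1]); s=-(slot-ty)  # spin + is clockwise
    s=(s+np.pi/2)%np.pi-np.pi/2
    print("shift",d.round(3),"spin/360",round(s/2/np.pi,4),"tool y yaw",np.degrees(ty).round(1),"slot",np.degrees(slot).round(1),"q6",round(o["q"][5],3),"tilt",Rt[:,2].round(4))
E
python3 - <<'E'
from h import *
c=optics.camera("top"); o=status.get_obs()
def back(u,z):
    Rm=R.from_rotvec(c["rotation"]).as_matrix()
    d=Rm@[(u[0]-c["cx"])/c["fx"],-(u[1]-c["cy"])/c["fy"],-1]; return c["xyz"]+d*(z-c["xyz"][2])/d[2]
for n,a,b,z in (("L",(160,360),(328,360),.115),("Lup",(160,296),(326,295),.115),("R",(492,345),(657,350),.115),("Rup",(483,285),(655,290),.115)):
    p,q=[back((300+x/3.8,180+y/3.8),z) for x,y in(a,b)]
    d=p-q; print(n,np.degrees(np.arctan2(d[1],d[0])),(p+q)/2)
v=[.5262,.0007,.043]
L,Rr=unit(v,.15,SL()); print(L,Rr)
go(o,[L[0],L[1],.19],np.radians(92)); go(o,[Rr[0],Rr[1],.19],np.radians(90))
E
```

```text
L 89.89178594079068 [0.48080296 0.06533586 0.115     ]
Lup 90.17827018965453 [0.50786042 0.06543086 0.115     ]
R 88.10972026834662 [ 0.48573817 -0.07038671  0.115     ]
Rup 88.11260343035337 [ 0.51081543 -0.06914286  0.115     ]
[0.49049519 0.06722666 0.10211801] [ 0.49634138 -0.06864763  0.10211801]
shift [-4.37  -2.922  0.492] spin/360 -0.0617 tool y yaw 69.8 slot 92.0 q6 1.571 tilt [-2.e-04 -7.e-04 -1.e+00]
shift [-4.895 -4.177  0.493] spin/360 -0.0562 tool y yaw 69.8 slot 90.0 q6 1.571 tilt [-2.e-04 -7.e-04 -1.e+00]
```

Emit:
arm_command:
  moves:
    - {"tx":-0.12,"ty":-0.08,"fingers":1}
    - {"tx":-0.25,"ty":-0.16,"fingers":1}
    - {"tx":-0.37,"ty":-0.25,"fingers":1}
    - {"tx":-0.5,"ty":-0.33,"fingers":1}
    - {"tx":-0.62,"ty":-0.42,"fingers":1}
    - {"tx":-0.75,"ty":-0.5,"fingers":1}
    - {"tx":-0.87,"ty":-0.58,"fingers":1}
    - {"tx":-1,"ty":-0.67,"fingers":1}

```text
schema error: expected keys tx, ty, tz, spin, fingers
```

Emit:
arm_command:
  moves:
    - {"tx":-0.12,"ty":-0.08,"fingers":1}
    - {"tx":-0.25,"ty":-0.16,"fingers":1}
    - {"tx":-0.37,"ty":-0.25,"fingers":1}
    - {"tx":-0.5,"ty":-0.33,"fingers":1}
    - {"tx":-0.62,"ty":-0.42,"fingers":1}
    - {"tx":-0.75,"ty":-0.5,"fingers":1}
    - {"tx":-0.87,"ty":-0.58,"fingers":1}
    - {"tx":-1,"ty":-0.67,"fingers":1}

```text
schema error: expected keys tx, ty, tz, spin, fingers
```

Emit:
arm_command:
  moves:
    - {"tx":-0.12,"ty":-0.08,"fingers":0.6}
    - {"tx":-0.25,"ty":-0.16,"fingers":0.6}
    - {"tx":-0.37,"ty":-0.25,"fingers":0.6}
    - {"tx":-0.5,"ty":-0.33,"fingers":0.6}
    - {"tx":-0.62,"ty":-0.42,"fingers":0.6}
    - {"tx":-0.75,"ty":-0.5,"fingers":0.6}
    - {"tx":-0.87,"ty":-0.58,"fingers":0.6}
    - {"tx":-1,"ty":-0.67,"fingers":0.6}

```text
schema error: expected keys tx, ty, tz, spin, fingers
```

Emit:
arm_command:
  moves:
    - {"tx":-0.12,"ty":-0.08,"fingers":0.42}
    - {"tx":-0.25,"ty":-0.16,"fingers":0.42}
    - {"tx":-0.37,"ty":-0.25,"fingers":0.42}
    - {"tx":-0.5,"ty":-0.33,"fingers":0.42}
    - {"tx":-0.62,"ty":-0.42,"fingers":0.42}
    - {"tx":-0.75,"ty":-0.5,"fingers":0.42}
    - {"tx":-0.87,"ty":-0.58,"fingers":0.42}
    - {"tx":-1,"ty":-0.67,"fingers":0.42}

```text
schema error: expected keys tx, ty, tz, spin, fingers
```

Emit:
arm_command:
  moves:
    - {"tx":-0.05,"ty":-0.03,"spin":-0.01,"fingers":0.42}
    - {"tx":-0.1,"ty":-0.06,"spin":-0.02,"fingers":0.42}
    - {"tx":-0.15,"ty":-0.1,"spin":-0.03,"fingers":0.42}
    - {"tx":-0.2,"ty":-0.13,"spin":-0.04,"fingers":0.42}
    - {"tx":-0.25,"ty":-0.16,"spin":-0.05,"fingers":0.42}
    - {"tx":-0.31,"ty":-0.2,"spin":-0.056,"fingers":0.42}
    - {"tx":-0.37,"ty":-0.24,"spin":-0.056,"fingers":0.42}
    - {"tx":-0.37,"ty":-0.24,"spin":-0.056,"fingers":0.42}

```text
schema error: expected keys tx, ty, tz, spin, fingers
```

Run:
```python
from h import *
o=status.get_obs(); c=optics.camera("wrist"); cv2.imwrite("pics/w1.png",c["image"][:,:,::-1])
v=[.5262,.0007,.043]; L,_=unit(v,.15,SL()); print(o["time"],o["tcp_pos"],o["grip_width"],o["contact_force"])
go(o,L,np.radians(90)); print(proj(c,unit(v,.15,SL(.006)+SL(.02)),o).round(1)); print(proj(c,o["tcp_pos"]+np.array([[0,0,-.008]]),o))
```

```text
0.25 [0.1813512  0.49247431 0.23900624] 1.0008727484040683 [-0.37149904  0.38465665 -0.08646167]
shift [-4.37  -2.921  1.371] spin/360 -0.0562 tool y yaw 69.8 slot 90.0 q6 1.571 tilt [-2.e-04 -7.e-04 -1.e+00]
[[128.3 508.7]
 [ 77.3 507.3]
 [126.3 516.2]
 [ 75.2 513.7]]
[[320.05188665 312.05241356]]
```

View pics/w1.png

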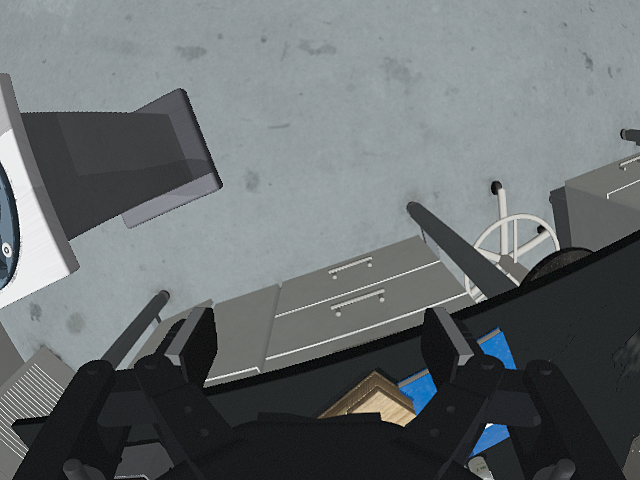

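The moves were refused because every row needs all five keys. The picture shows only the start view: floor, drawers and open fingers at about (195,340) and (445,340). I'll resend with every key.

Emit:
arm_command:
  moves:
    - {"tx":-0.12,"ty":-0.08,"tz":0,"spin":0,"fingers":1}
    - {"tx":-0.25,"ty":-0.16,"tz":0,"spin":0,"fingers":1}
    - {"tx":-0.37,"ty":-0.25,"tz":0,"spin":0,"fingers":1}
    - {"tx":-0.5,"ty":-0.33,"tz":0,"spin":0,"fingers":1}
    - {"tx":-0.62,"ty":-0.42,"tz":0,"spin":0,"fingers":1}
    - {"tx":-0.75,"ty":-0.5,"tz":0,"spin":0,"fingers":1}
    - {"tx":-0.87,"ty":-0.58,"tz":0,"spin":0,"fingers":1}
    - {"tx":-1,"ty":-0.67,"tz":0,"spin":0,"fingers":1}

```text
time: 0.97
tcp_pos: [0.2527, 0.3938, 0.2394]
eef_rot: [0.552, 3.093, 0.0]
contact_force: [-0.4, -0.6, -0.2]
grip_width: 1.0
gripper_force: 0.0
```

Emit:
arm_command:
  moves:
    - {"tx":-0.12,"ty":-0.08,"tz":0,"spin":0,"fingers":1}
    - {"tx":-0.25,"ty":-0.16,"tz":0,"spin":0,"fingers":1}
    - {"tx":-0.37,"ty":-0.25,"tz":0,"spin":0,"fingers":1}
    - {"tx":-0.5,"ty":-0.33,"tz":0,"spin":0,"fingers":1}
    - {"tx":-0.62,"ty":-0.42,"tz":0,"spin":0,"fingers":1}
    - {"tx":-0.75,"ty":-0.5,"tz":0,"spin":0,"fingers":1}
    - {"tx":-0.87,"ty":-0.58,"tz":0,"spin":0,"fingers":1}
    - {"tx":-1,"ty":-0.67,"tz":0,"spin":0,"fingers":1}

```text
time: 1.63
tcp_pos: [0.3232, 0.2963, 0.2394]
eef_rot: [0.552, 3.093, 0.0]
contact_force: [0.3, 0.4, 0.1]
grip_width: 0.996
gripper_force: 0.0
```

Emit:
arm_command:
  moves:
    - {"tx":-0.12,"ty":-0.08,"tz":0,"spin":0,"fingers":0.6}
    - {"tx":-0.25,"ty":-0.16,"tz":0,"spin":0,"fingers":0.6}
    - {"tx":-0.37,"ty":-0.25,"tz":0,"spin":0,"fingers":0.6}
    - {"tx":-0.5,"ty":-0.33,"tz":0,"spin":0,"fingers":0.6}
    - {"tx":-0.62,"ty":-0.42,"tz":0,"spin":0,"fingers":0.6}
    - {"tx":-0.75,"ty":-0.5,"tz":0,"spin":0,"fingers":0.6}
    - {"tx":-0.87,"ty":-0.58,"tz":0,"spin":0,"fingers":0.6}
    - {"tx":-1,"ty":-0.67,"tz":0,"spin":0,"fingers":0.6}

```text
time: 2.3
tcp_pos: [0.3936, 0.1989, 0.2394]
eef_rot: [0.552, 3.093, -0.0]
contact_force: [-0.2, 0.5, -0.8]
grip_width: 0.6
gripper_force: 0.0
```

Emit:
arm_command:
  moves:
    - {"tx":-0.12,"ty":-0.08,"tz":0,"spin":0,"fingers":0.42}
    - {"tx":-0.25,"ty":-0.16,"tz":0,"spin":0,"fingers":0.42}
    - {"tx":-0.37,"ty":-0.25,"tz":0,"spin":0,"fingers":0.42}
    - {"tx":-0.5,"ty":-0.33,"tz":0,"spin":0,"fingers":0.42}
    - {"tx":-0.62,"ty":-0.42,"tz":0,"spin":0,"fingers":0.42}
    - {"tx":-0.75,"ty":-0.5,"tz":0,"spin":0,"fingers":0.42}
    - {"tx":-0.87,"ty":-0.58,"tz":0,"spin":0,"fingers":0.42}
    - {"tx":-1,"ty":-0.67,"tz":0,"spin":0,"fingers":0.42}

```text
time: 2.97
tcp_pos: [0.4641, 0.1014, 0.2394]
eef_rot: [0.552, 3.093, -0.0]
contact_force: [1.0, 0.2, -0.1]
grip_width: 0.424
gripper_force: 0.0
```

Emit:
arm_command:
  moves:
    - {"tx":-0.05,"ty":-0.03,"tz":0,"spin":-0.01,"fingers":0.42}
    - {"tx":-0.1,"ty":-0.06,"tz":0,"spin":-0.02,"fingers":0.42}
    - {"tx":-0.15,"ty":-0.1,"tz":0,"spin":-0.03,"fingers":0.42}
    - {"tx":-0.2,"ty":-0.13,"tz":0,"spin":-0.04,"fingers":0.42}
    - {"tx":-0.25,"ty":-0.16,"tz":0,"spin":-0.05,"fingers":0.42}
    - {"tx":-0.31,"ty":-0.2,"tz":0,"spin":-0.056,"fingers":0.42}
    - {"tx":-0.37,"ty":-0.24,"tz":0,"spin":-0.056,"fingers":0.42}
    - {"tx":-0.37,"ty":-0.24,"tz":0,"spin":-0.056,"fingers":0.42}

```text
time: 3.63
tcp_pos: [0.4909, 0.0662, 0.2393]
eef_rot: [0.006, 3.141, -0.001]
contact_force: [0.6, -0.3, 0.2]
grip_width: 0.415
gripper_force: 0.0
```

Run:
```python
from h import *
o=status.get_obs(); c=optics.camera("wrist"); cv2.imwrite("pics/w2.png",c["image"][:,:,::-1])
v=[.5262,.0007,.043]; L,_=unit(v,.15,SL()); print(o["time"],o["tcp_pos"],o["grip_width"],o["contact_force"])
go(o,L,np.radians(90)); print(proj(c,unit(v,.15,SL(.006)+SL(.02)),o).round(1)); print(proj(c,o["tcp_pos"]+np.array([[0,0,-.008]]),o))
```

```text
3.6333 [0.49087205 0.0662248  0.23931878] 0.4154773782899739 [ 0.58028365 -0.28564851  0.1738286 ]
shift [0.004 0.011 1.372] spin/360 -0.0006 tool y yaw 89.8 slot 90.0 q6 0.138 tilt [ 2.e-04 -4.e-04 -1.e+00]
[[321.  230.4]
 [154.7 238.6]
 [321.3 238.4]
 [148.2 246.4]]
[[320.45285325 312.50736097]]
```

View pics/w2.png

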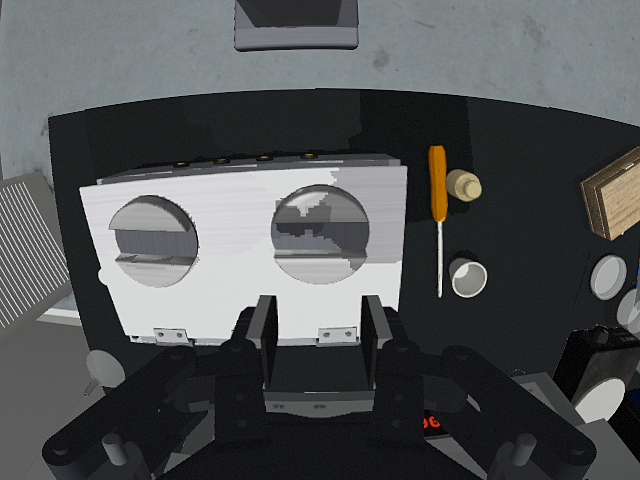

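The wrist view shows both discs. The left one spans about (271–369, 185–283), with its slot between rows 222 and 257. That sits about 3 px from the prediction, so I'll check the edges.

Run:
```python
from h import *
o=status.get_obs(); c=optics.camera("wrist"); im=c["image"]
v=[.5262,.0007,.043]
for n,y in(("L",.068),("R",-.068)):
    print(n,"pred top rim front/back, edge front/back top, floor back:",proj(c,unit(v,.15,[(.115+.038,y,.02),(.115-.038,y,.02),(.129,y,.02),(.101,y,.02),(.101,y,.006)]),o)[:,:].round(1).tolist())
    print(" sides",proj(c,unit(v,.15,[(.115,y+.038,.02),(.115,y-.038,.02)]),o).round(1).tolist())
print("front corners",proj(c,unit(v,.15,[(.165,.135,.003),(.165,-.135,.003)]),o).round(1).tolist(),"back", proj(c,unit(v,.15,[(0,.135,.003),(0,-.135,.003)]),o).round(1).tolist())
cv2.imwrite("pics/w3.png",cv2.resize(im[150:350,60:430],None,fx=2.16,fy=2.16,interpolation=cv2.INTER_CUBIC)[:,:,::-1])
```

```text
L pred top rim front/back, edge front/back top, floor back: [[318.1, 188.9], [322.7, 283.2], [319.7, 221.1], [321.4, 255.9], [321.2, 247.3]]
 sides [[372.7, 236.6], [268.6, 241.2]]
R pred top rim front/back, edge front/back top, floor back: [[136.8, 201.6], [159.0, 287.6], [143.6, 230.7], [151.8, 262.4], [158.0, 254.3]]
 sides [[191.4, 244.8], [108.6, 248.7]]
front corners [[409.0, 163.1], [76.9, 188.1]] back [[397.3, 338.7], [127.7, 341.8]]
```

View pics/w3.png

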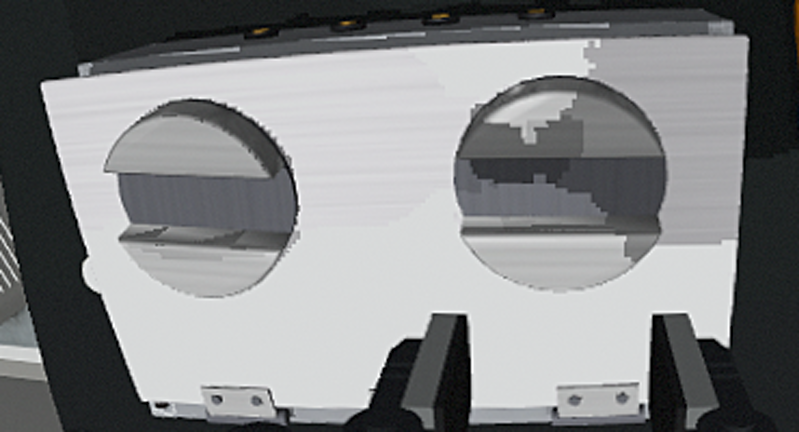

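Emit:
arm_command:
  moves:
    - {"tx":0,"ty":0.01,"tz":0.15,"spin":0,"fingers":0.42}
    - {"tx":-0.01,"ty":0.01,"tz":0.3,"spin":0,"fingers":0.42}
    - {"tx":-0.01,"ty":0.01,"tz":0.45,"spin":0,"fingers":0.42}
    - {"tx":-0.01,"ty":0.01,"tz":0.6,"spin":0,"fingers":0.42}
    - {"tx":-0.01,"ty":0.01,"tz":0.75,"spin":0,"fingers":0.42}
    - {"tx":-0.01,"ty":0.01,"tz":0.9,"spin":0,"fingers":0.42}
    - {"tx":-0.01,"ty":0.01,"tz":1,"spin":0,"fingers":0.42}
    - {"tx":-0.01,"ty":0.01,"tz":1,"spin":0,"fingers":0.42}

```text
time: 4.4
tcp_pos: [0.4902, 0.0686, 0.1376]
eef_rot: [-0.002, -3.138, 0.001]
contact_force: [0.3, -0.1, 0.4]
grip_width: 0.421
gripper_force: 0.0
```

Emit:
arm_command:
  moves:
    - {"tx":0,"ty":0,"tz":0.03,"spin":0,"fingers":0.42}
    - {"tx":0,"ty":0,"tz":0.06,"spin":0,"fingers":0.42}
    - {"tx":0,"ty":0,"tz":0.09,"spin":0,"fingers":0.42}
    - {"tx":0,"ty":0,"tz":0.12,"spin":0,"fingers":0.42}
    - {"tx":0,"ty":0,"tz":0.15,"spin":0,"fingers":0.42}
    - {"tx":0,"ty":0,"tz":0.18,"spin":0,"fingers":0.42}
    - {"tx":0,"ty":0,"tz":0.2,"spin":0,"fingers":0.42}
    - {"tx":0,"ty":0,"tz":0.2,"spin":0,"fingers":0.42}

```text
time: 5.07
tcp_pos: [0.4914, 0.0686, 0.1189]
eef_rot: [-0.001, -3.141, 0.0]
contact_force: [0.5, 0.3, 0.1]
grip_width: 0.422
gripper_force: 0.0
```

Run:
```python
from h import *
o=status.get_obs(); c=optics.camera("wrist"); im=c["image"]; print(o["tcp_pos"],o["contact_force"])
cv2.imwrite("pics/w4.png",cv2.resize(im[200:400,180:460],None,fx=2.8,fy=2.8,interpolation=cv2.INTER_CUBIC)[:,:,::-1])
```

```text
[0.49136535 0.06857261 0.11888533] [0.47263975 0.29263159 0.07531533]
```

View pics/w4.png

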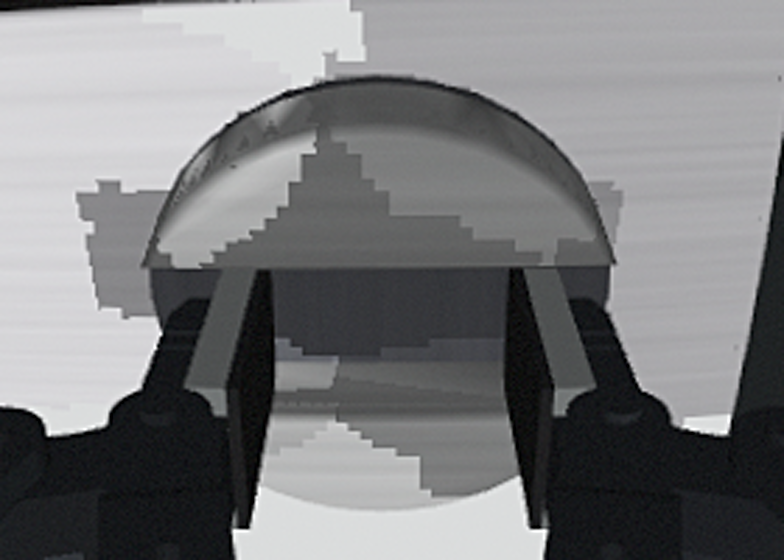

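The fingertips (crop x about 190–590) stand over the left slot, centred to within 2 mm of the disc (148–613). They start to pass behind the front cheek edge at row 268, so I'll go down.

Emit:
arm_command:
  moves:
    - {"tx":0,"ty":-0.01,"tz":0.02,"spin":0,"fingers":0.42}
    - {"tx":0,"ty":-0.01,"tz":0.04,"spin":0,"fingers":0.42}
    - {"tx":0,"ty":-0.01,"tz":0.06,"spin":0,"fingers":0.42}
    - {"tx":0,"ty":-0.01,"tz":0.08,"spin":0,"fingers":0.42}
    - {"tx":0,"ty":-0.01,"tz":0.1,"spin":0,"fingers":0.42}
    - {"tx":0,"ty":-0.01,"tz":0.12,"spin":0,"fingers":0.42}
    - {"tx":0,"ty":-0.01,"tz":0.14,"spin":0,"fingers":0.42}
    - {"tx":0,"ty":-0.01,"tz":0.14,"spin":0,"fingers":0.42}

```text
time: 5.78
tcp_pos: [0.4913, 0.0676, 0.1049]
eef_rot: [-0.002, -3.141, 0.0]
contact_force: [-0.3, 0.3, 1.0]
grip_width: 0.421
gripper_force: 0.7
```

Emit:
arm_command:
  moves:
    - {"tx":0,"ty":0,"tz":0.02,"spin":0,"fingers":0.42}
    - {"tx":0.005,"ty":0,"tz":0.04,"spin":0,"fingers":0.42}
    - {"tx":0.01,"ty":0,"tz":0.06,"spin":0,"fingers":0.42}
    - {"tx":0.01,"ty":0,"tz":0.08,"spin":0,"fingers":0.42}
    - {"tx":0.01,"ty":0,"tz":0.1,"spin":0,"fingers":0.42}
    - {"tx":0.01,"ty":0,"tz":0.1,"spin":0,"fingers":0.42}
    - {"tx":0.01,"ty":0,"tz":0.1,"spin":0,"fingers":0.42}
    - {"tx":0.01,"ty":0,"tz":0.1,"spin":0,"fingers":0.42}

```text
time: 6.45
tcp_pos: [0.4907, 0.0676, 0.0954]
eef_rot: [0.002, 3.141, -0.0]
contact_force: [0.4, -0.9, 3.7]
grip_width: 0.423
gripper_force: 2.2
```

Emit:
arm_command:
  moves:
    - {"tx":0,"ty":0,"tz":0.01,"spin":0,"fingers":0.42}
    - {"tx":0.005,"ty":0,"tz":0.02,"spin":0,"fingers":0.42}
    - {"tx":0.01,"ty":0,"tz":0.03,"spin":0,"fingers":0.42}
    - {"tx":0.01,"ty":0,"tz":0.04,"spin":0,"fingers":0.42}
    - {"tx":0.01,"ty":0,"tz":0.05,"spin":0,"fingers":0.42}
    - {"tx":0.01,"ty":0,"tz":0.06,"spin":0,"fingers":0.42}
    - {"tx":0.01,"ty":0,"tz":0.06,"spin":0,"fingers":0.42}
    - {"tx":0.01,"ty":0,"tz":0.06,"spin":0,"fingers":0.42}

```text
time: 7.12
tcp_pos: [0.4903, 0.0676, 0.0898]
eef_rot: [0.002, 3.14, -0.0]
contact_force: [-0.9, -0.7, 6.7]
grip_width: 0.418
gripper_force: 3.4
```

Emit:
arm_command:
  moves:
    - {"tx":0,"ty":0,"tz":0.01,"spin":0,"fingers":0.42}
    - {"tx":0,"ty":0,"tz":0.02,"spin":0,"fingers":0.42}
    - {"tx":0,"ty":0,"tz":0.03,"spin":0,"fingers":0.42}
    - {"tx":0,"ty":0,"tz":0.03,"spin":0,"fingers":0.42}
    - {"tx":0,"ty":0,"tz":0.03,"spin":0,"fingers":0.42}
    - {"tx":0,"ty":0,"tz":0.03,"spin":0,"fingers":0.42}
    - {"tx":0,"ty":0,"tz":0.03,"spin":0,"fingers":0.42}
    - {"tx":0,"ty":0,"tz":0.03,"spin":0,"fingers":0.42}

```text
time: 7.78
tcp_pos: [0.4904, 0.0676, 0.0887]
eef_rot: [0.002, 3.138, 0.0]
contact_force: [-7.3, -1.3, 30.2]
grip_width: 0.418
gripper_force: 15.4
```

Emit:
arm_command:
  moves:
    - {"tx":0.005,"ty":0,"tz":-0.01,"spin":0.015,"fingers":0.42}
    - {"tx":0.01,"ty":0,"tz":-0.01,"spin":0.03,"fingers":0.42}
    - {"tx":0.01,"ty":0,"tz":-0.01,"spin":0.045,"fingers":0.42}
    - {"tx":0.01,"ty":0,"tz":-0.01,"spin":0.06,"fingers":0.42}
    - {"tx":0.01,"ty":0,"tz":-0.01,"spin":0.075,"fingers":0.42}
    - {"tx":0.01,"ty":0,"tz":-0.01,"spin":0.09,"fingers":0.42}
    - {"tx":0.01,"ty":0,"tz":-0.01,"spin":0.105,"fingers":0.42}
    - {"tx":0.01,"ty":0,"tz":-0.01,"spin":0.12,"fingers":0.42}

```text
time: 8.45
tcp_pos: [0.4901, 0.0679, 0.089]
eef_rot: [1.163, 2.915, 0.003]
contact_force: [-2.3, -1.2, 18.3]
grip_width: 0.419
gripper_force: 9.2
```

Emit:
arm_command:
  moves:
    - {"tx":0,"ty":0,"tz":0,"spin":0.015,"fingers":0.42}
    - {"tx":0,"ty":0,"tz":0,"spin":0.03,"fingers":0.42}
    - {"tx":0,"ty":0,"tz":0,"spin":0.045,"fingers":0.42}
    - {"tx":0,"ty":0,"tz":0,"spin":0.06,"fingers":0.42}
    - {"tx":0,"ty":0,"tz":0,"spin":0.075,"fingers":0.42}
    - {"tx":0,"ty":0,"tz":0,"spin":0.09,"fingers":0.42}
    - {"tx":0,"ty":0,"tz":0,"spin":0.105,"fingers":0.42}
    - {"tx":0,"ty":0,"tz":0,"spin":0.12,"fingers":0.42}

```text
time: 9.12
tcp_pos: [0.4906, 0.068, 0.0891]
eef_rot: [2.155, 2.282, 0.006]
contact_force: [-0.6, 1.1, 16.3]
grip_width: 0.422
gripper_force: 8.8
```

Emit:
arm_command:
  moves:
    - {"tx":0,"ty":0,"tz":0,"spin":0.01,"fingers":0.42}
    - {"tx":0,"ty":0,"tz":0,"spin":0.02,"fingers":0.42}
    - {"tx":0,"ty":0,"tz":0,"spin":0.025,"fingers":0.42}
    - {"tx":0,"ty":0,"tz":0,"spin":0.025,"fingers":0.42}
    - {"tx":0,"ty":0,"tz":0,"spin":0.025,"fingers":0.42}
    - {"tx":0,"ty":0,"tz":0,"spin":0.025,"fingers":0.42}
    - {"tx":0,"ty":0,"tz":0,"spin":0.025,"fingers":0.42}
    - {"tx":0,"ty":0,"tz":0,"spin":0.025,"fingers":0.42}

```text
time: 9.78
tcp_pos: [0.4908, 0.0678, 0.0891]
eef_rot: [2.322, 2.111, 0.006]
contact_force: [0.7, -0.8, 17.0]
grip_width: 0.421
gripper_force: 8.6
```

Run:
```python
from h import *
o=status.get_obs(); print(o["time"],o["torque"],o["contact_force"]); go(o,[.489,.0672,.089],0)
c=optics.camera("top"); im=c["image"]
cv2.imwrite("pics/t5.png",cv2.resize(im[180:320,300:510],None,fx=3.8,fy=3.8,interpolation=cv2.INTER_CUBIC)[:,:,::-1])
c=optics.camera("wrist"); im=c["image"]; cv2.imwrite("pics/w5.png",im[:,:,::-1])
```

```text
9.7833 [-0.13649639 -0.42195907  0.03941049] [ 0.67279414 -0.76201207 17.00602484]
shift [-0.008 -0.017  0.001] spin/360 -0.0151 tool y yaw -5.4 slot 0.0 q6 1.803 tilt [ 5.e-03  3.e-04 -1.e+00]
```

View pics/w5.png

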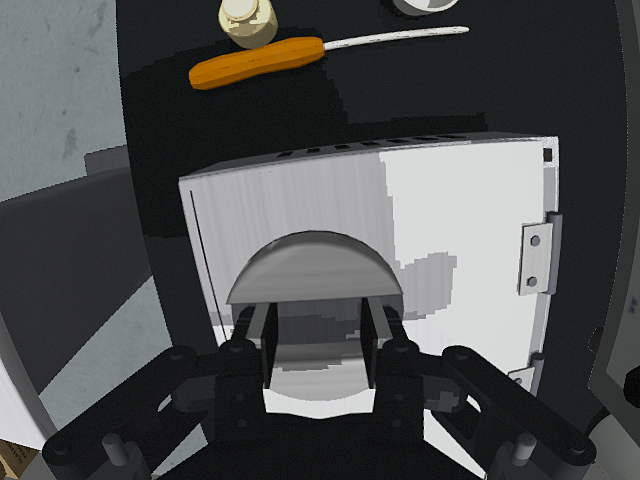

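The left slot edge runs from (228,303) to (403,295), about 2.6° short of the finger line. The slot yaw is therefore about -3° and the cam is at about 1.65, so it is locked. I'll ease the spin back and lift.

Emit:
arm_command:
  moves:
    - {"tx":0,"ty":0,"tz":-0.02,"spin":-0.006,"fingers":0.42}
    - {"tx":0,"ty":0,"tz":-0.04,"spin":-0.008,"fingers":0.42}
    - {"tx":0,"ty":0,"tz":-0.08,"spin":-0.008,"fingers":0.42}
    - {"tx":0,"ty":0,"tz":-0.14,"spin":-0.008,"fingers":0.42}
    - {"tx":0,"ty":0,"tz":-0.22,"spin":-0.008,"fingers":0.42}
    - {"tx":0,"ty":0,"tz":-0.35,"spin":-0.008,"fingers":0.42}
    - {"tx":0,"ty":0,"tz":-0.48,"spin":-0.008,"fingers":0.42}
    - {"tx":0,"ty":0,"tz":-0.6,"spin":-0.008,"fingers":0.42}

```text
time: 10.55
tcp_pos: [0.4882, 0.0676, 0.1482]
eef_rot: [-2.271, -2.17, 0.001]
contact_force: [1.1, 0.2, -0.3]
grip_width: 0.42
gripper_force: 0.0
```

Run:
```python
from h import *
o=status.get_obs(); print(o["time"],o["contact_force"])
v=[.5262,.0007,.043]; L,Rr=unit(v,0,SL()); print(L,Rr)
go(o,[Rr[0]+.001,Rr[1],.15],np.radians(88.1))
```

```text
10.55 [ 1.08589335  0.24809705 -0.28598075]
[0.48830925 0.06713261 0.085     ] [ 0.49415545 -0.06874168  0.085     ]
shift [-1.359  0.132 -0.018] spin/360 0.2481 tool y yaw -2.6 slot 88.1 q6 1.754 tilt [-8.e-04 -1.e-04 -1.e+00]
```

Emit:
arm_command:
  moves:
    - {"tx":-0.12,"ty":0.02,"tz":0,"spin":-0.015,"fingers":0.42}
    - {"tx":-0.25,"ty":0.03,"tz":0,"spin":-0.03,"fingers":0.42}
    - {"tx":-0.37,"ty":0.05,"tz":0,"spin":-0.045,"fingers":0.42}
    - {"tx":-0.5,"ty":0.07,"tz":0,"spin":-0.06,"fingers":0.42}
    - {"tx":-0.62,"ty":0.09,"tz":0,"spin":-0.075,"fingers":0.42}
    - {"tx":-0.75,"ty":0.1,"tz":0,"spin":-0.09,"fingers":0.42}
    - {"tx":-0.87,"ty":0.12,"tz":0,"spin":-0.105,"fingers":0.42}
    - {"tx":-1,"ty":0.13,"tz":0,"spin":-0.12,"fingers":0.42}

```text
time: 11.22
tcp_pos: [0.4968, -0.0333, 0.1476]
eef_rot: [-1.306, -2.857, 0.0]
contact_force: [0.1, -0.1, 0.2]
grip_width: 0.419
gripper_force: 0.0
```

Run:
```python
from h import *
o=status.get_obs()
go(o,[.4952,-.0687,.15],np.radians(88.1))
```

```text
shift [-0.257 -0.244 -0.024] spin/360 -0.1312 tool y yaw 40.9 slot 88.1 q6 0.79 tilt [-6.e-04  1.e-04 -1.e+00]
```

Emit:
arm_command:
  moves:
    - {"tx":-0.05,"ty":-0.05,"tz":0,"spin":-0.017,"fingers":0.42}
    - {"tx":-0.1,"ty":-0.1,"tz":0,"spin":-0.034,"fingers":0.42}
    - {"tx":-0.15,"ty":-0.15,"tz":0,"spin":-0.051,"fingers":0.42}
    - {"tx":-0.2,"ty":-0.2,"tz":0,"spin":-0.068,"fingers":0.42}
    - {"tx":-0.26,"ty":-0.24,"tz":0,"spin":-0.085,"fingers":0.42}
    - {"tx":-0.26,"ty":-0.24,"tz":0,"spin":-0.102,"fingers":0.42}
    - {"tx":-0.26,"ty":-0.24,"tz":0,"spin":-0.119,"fingers":0.42}
    - {"tx":-0.26,"ty":-0.24,"tz":0,"spin":-0.131,"fingers":0.42}

```text
time: 11.88
tcp_pos: [0.4954, -0.0683, 0.1475]
eef_rot: [-0.053, -3.14, -0.0]
contact_force: [-0.2, -0.1, -0.4]
grip_width: 0.418
gripper_force: 0.0
```

Emit:
arm_command:
  moves:
    - {"tx":0,"ty":0,"tz":0.05,"spin":0,"fingers":0.42}
    - {"tx":0,"ty":0,"tz":0.1,"spin":0,"fingers":0.42}
    - {"tx":0,"ty":0,"tz":0.15,"spin":0,"fingers":0.42}
    - {"tx":0,"ty":0,"tz":0.2,"spin":0,"fingers":0.42}
    - {"tx":0,"ty":0,"tz":0.25,"spin":0,"fingers":0.42}
    - {"tx":0,"ty":0,"tz":0.28,"spin":0,"fingers":0.42}
    - {"tx":0,"ty":0,"tz":0.3,"spin":0,"fingers":0.42}
    - {"tx":0,"ty":0,"tz":0.3,"spin":0,"fingers":0.42}

```text
time: 12.55
tcp_pos: [0.4955, -0.0682, 0.1168]
eef_rot: [-0.061, -3.14, -0.0]
contact_force: [-0.6, 0.1, 1.0]
grip_width: 0.421
gripper_force: 0.0
```

Run:
```python
from h import *
o=status.get_obs(); print(o["tcp_pos"],o["contact_force"])
go(o,[.4952,-.0687,.15],np.radians(88.1))
c=optics.camera("wrist"); im=c["image"]; cv2.imwrite("pics/w6.png",im[:,:,::-1])
```

```text
[ 0.49551002 -0.06818141  0.11679253] [-0.61900602  0.07434168  0.95471647]
shift [ 0.003 -0.005 -0.332] spin/360 -0.0009 tool y yaw 87.8 slot 88.1 q6 -0.098 tilt [-9.e-04  0.e+00 -1.e+00]
```

View pics/w6.png

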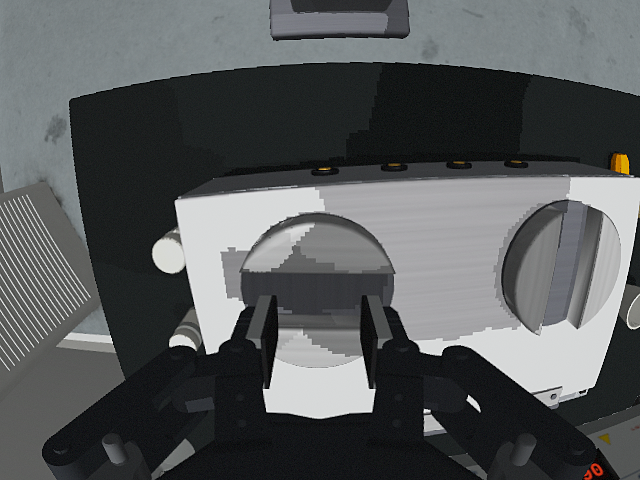

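The left slot now runs front to back with the panel shut. The right slot edge, (240,272) to (395,272), is parallel to and centred under the fingers, so I'll descend.

Emit:
arm_command:
  moves:
    - {"tx":0,"ty":0,"tz":0.04,"spin":0,"fingers":0.42}
    - {"tx":0,"ty":0,"tz":0.08,"spin":0,"fingers":0.42}
    - {"tx":0,"ty":0,"tz":0.12,"spin":0,"fingers":0.42}
    - {"tx":0,"ty":0,"tz":0.16,"spin":0,"fingers":0.42}
    - {"tx":0,"ty":0,"tz":0.2,"spin":0,"fingers":0.42}
    - {"tx":0,"ty":0,"tz":0.23,"spin":0,"fingers":0.42}
    - {"tx":0,"ty":0,"tz":0.25,"spin":0,"fingers":0.42}
    - {"tx":0,"ty":0,"tz":0.25,"spin":0,"fingers":0.42}

```text
time: 13.27
tcp_pos: [0.4956, -0.0682, 0.0922]
eef_rot: [-0.061, -3.141, 0.0]
contact_force: [-2.1, 0.2, 6.2]
grip_width: 0.418
gripper_force: 2.8
```

Emit:
arm_command:
  moves:
    - {"tx":0,"ty":0,"tz":0.01,"spin":0,"fingers":0.42}
    - {"tx":0,"ty":0,"tz":0.02,"spin":0,"fingers":0.42}
    - {"tx":0,"ty":0,"tz":0.03,"spin":0,"fingers":0.42}
    - {"tx":0,"ty":0,"tz":0.04,"spin":0,"fingers":0.42}
    - {"tx":0,"ty":0,"tz":0.04,"spin":0,"fingers":0.42}
    - {"tx":0,"ty":0,"tz":0.04,"spin":0,"fingers":0.42}
    - {"tx":0,"ty":0,"tz":0.04,"spin":0,"fingers":0.42}
    - {"tx":0,"ty":0,"tz":0.04,"spin":0,"fingers":0.42}

```text
time: 13.93
tcp_pos: [0.4955, -0.0682, 0.0891]
eef_rot: [0.061, 3.141, -0.0]
contact_force: [-4.6, -0.3, 11.3]
grip_width: 0.423
gripper_force: 5.8
```

Emit:
arm_command:
  moves:
    - {"tx":0.005,"ty":0,"tz":0.005,"spin":0.015,"fingers":0.42}
    - {"tx":0.005,"ty":0,"tz":0.005,"spin":0.03,"fingers":0.42}
    - {"tx":0.005,"ty":0,"tz":0.005,"spin":0.045,"fingers":0.42}
    - {"tx":0.005,"ty":0,"tz":0.005,"spin":0.06,"fingers":0.42}
    - {"tx":0.005,"ty":0,"tz":0.005,"spin":0.075,"fingers":0.42}
    - {"tx":0.005,"ty":0,"tz":0.005,"spin":0.09,"fingers":0.42}
    - {"tx":0.005,"ty":0,"tz":0.005,"spin":0.105,"fingers":0.42}
    - {"tx":0.005,"ty":0,"tz":0.005,"spin":0.12,"fingers":0.42}

```text
time: 14.6
tcp_pos: [0.4957, -0.0686, 0.0892]
eef_rot: [1.219, 2.893, -0.001]
contact_force: [-4.7, -2.2, 15.8]
grip_width: 0.416
gripper_force: 8.0
```

Emit:
arm_command:
  moves:
    - {"tx":0,"ty":0,"tz":0,"spin":0.015,"fingers":0.42}
    - {"tx":0,"ty":0,"tz":0,"spin":0.03,"fingers":0.42}
    - {"tx":0,"ty":0,"tz":0,"spin":0.045,"fingers":0.42}
    - {"tx":0,"ty":0,"tz":0,"spin":0.06,"fingers":0.42}
    - {"tx":0,"ty":0,"tz":0,"spin":0.075,"fingers":0.42}
    - {"tx":0,"ty":0,"tz":0,"spin":0.09,"fingers":0.42}
    - {"tx":0,"ty":0,"tz":0,"spin":0.105,"fingers":0.42}
    - {"tx":0,"ty":0,"tz":0,"spin":0.12,"fingers":0.42}

```text
time: 15.27
tcp_pos: [0.4961, -0.0683, 0.0893]
eef_rot: [2.198, 2.242, 0.002]
contact_force: [-3.3, 1.1, 14.6]
grip_width: 0.42
gripper_force: 7.6
```

Emit:
arm_command:
  moves:
    - {"tx":0,"ty":0,"tz":0,"spin":0.01,"fingers":0.42}
    - {"tx":0,"ty":0,"tz":0,"spin":0.018,"fingers":0.42}
    - {"tx":0,"ty":0,"tz":0,"spin":0.018,"fingers":0.42}
    - {"tx":0,"ty":0,"tz":0,"spin":0.018,"fingers":0.42}
    - {"tx":0,"ty":0,"tz":0,"spin":0.018,"fingers":0.42}
    - {"tx":0,"ty":0,"tz":0,"spin":0.018,"fingers":0.42}
    - {"tx":0,"ty":0,"tz":0,"spin":0.018,"fingers":0.42}
    - {"tx":0,"ty":0,"tz":0,"spin":0.018,"fingers":0.42}

```text
time: 15.93
tcp_pos: [0.4962, -0.0685, 0.0893]
eef_rot: [2.316, 2.119, 0.002]
contact_force: [-3.2, -0.6, 15.2]
grip_width: 0.419
gripper_force: 7.5
```

Run:
```python
from h import *
o=status.get_obs(); print(o["time"],o["torque"],o["contact_force"]); go(o,[.4952,-.0687,.089],0)
c=optics.camera("wrist"); im=c["image"]; cv2.imwrite("pics/w7.png",im[:,:,::-1])
```

```text
15.9333 [-0.09534005  0.35701472 -0.0175729 ] [-3.22284067 -0.59843355 15.17128326]
shift [-0.003 -0.01   0.003] spin/360 -0.0142 tool y yaw -5.1 slot 0.0 q6 1.523 tilt [ 2.7e-03 -7.0e-04 -1.0e+00]
```

View pics/w7.png

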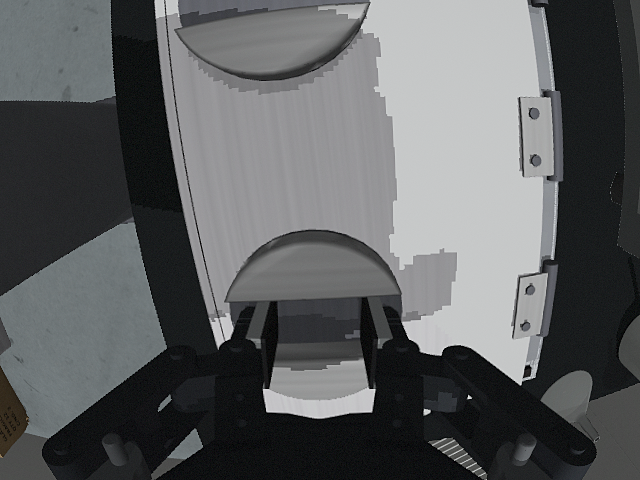

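The right slot edge, (226,302) to (402,296), also gives a yaw of about -3°, so that cam is locked. I'll ease off, lift clear and check from the top camera.

Emit:
arm_command:
  moves:
    - {"tx":0,"ty":0,"tz":-0.02,"spin":-0.006,"fingers":0.42}
    - {"tx":0,"ty":0,"tz":-0.04,"spin":-0.008,"fingers":0.42}
    - {"tx":0,"ty":0,"tz":-0.08,"spin":-0.008,"fingers":0.42}
    - {"tx":0,"ty":0,"tz":-0.14,"spin":-0.008,"fingers":0.42}
    - {"tx":0,"ty":0,"tz":-0.25,"spin":-0.008,"fingers":0.42}
    - {"tx":0,"ty":0,"tz":-0.45,"spin":-0.008,"fingers":0.42}
    - {"tx":0,"ty":0,"tz":-0.65,"spin":-0.008,"fingers":0.42}
    - {"tx":0,"ty":0,"tz":-0.85,"spin":-0.008,"fingers":0.42}

```text
time: 16.65
tcp_pos: [0.4949, -0.0681, 0.1737]
eef_rot: [-2.264, -2.177, 0.001]
contact_force: [-0.0, -0.7, -0.4]
grip_width: 0.419
gripper_force: 0.0
```

Emit:
arm_command:
  moves:
    - {"tx":0,"ty":-0.05,"tz":-0.1,"spin":0,"fingers":0.42}
    - {"tx":0,"ty":-0.1,"tz":-0.15,"spin":0,"fingers":0.42}
    - {"tx":0,"ty":-0.2,"tz":-0.2,"spin":0,"fingers":0.42}
    - {"tx":0,"ty":-0.3,"tz":-0.2,"spin":0,"fingers":0.42}
    - {"tx":0,"ty":-0.4,"tz":-0.2,"spin":0,"fingers":0.42}
    - {"tx":0,"ty":-0.5,"tz":-0.2,"spin":0,"fingers":0.42}
    - {"tx":0,"ty":-0.5,"tz":-0.2,"spin":0,"fingers":0.42}
    - {"tx":0,"ty":-0.5,"tz":-0.2,"spin":0,"fingers":0.42}

```text
time: 17.32
tcp_pos: [0.4446, -0.0663, 0.1926]
eef_rot: [-2.264, -2.178, 0.0]
contact_force: [-0.3, -0.5, 0.0]
grip_width: 0.418
gripper_force: 0.0
```

Run:
```python
from h import *
o=status.get_obs(); print(o["time"],o["tcp_pos"],o["contact_force"])
a=optics.camera("wrist")["image"]; b=optics.camera("scene")["image"]
cv2.imwrite("pics/f.png",cv2.resize(np.hstack([a,b])[:,:,::-1],(800,300),interpolation=cv2.INTER_AREA))
```

```text
17.3167 [ 0.44455415 -0.06625314  0.19262608] [-0.29583799 -0.47169345  0.02714617]
```

View pics/f.png

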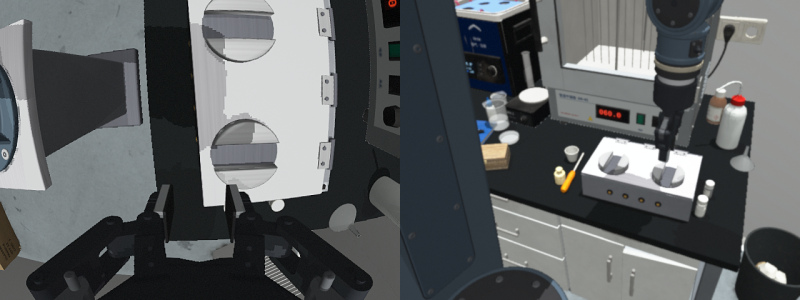

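Both slots run front to back, at about (240,28) and (245,155) in the wrist half. The panel is shut, the bystanders are in place and the robot is clear, so I'll hand in.

```bash
python3 -c "
from bench import ticket; print(ticket.finish_job())"
```

```text
the job is handed in; nothing more can be done
None
```

I shut the panel, turned both fasteners a full quarter turn until they locked, and handed the job in at about 17 s with the robot clear and the bystanders where they stood; the hand-in returned no verdict.

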